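Put the probing kit back in its fitted foam tray

TASK

Put the five loose items of the probing kit (the amber tape roll, the round bubble level, the blue calibration box, the clear-lidded needle box and the steel table clamp) back into the foam tray in front of the probe station, each in the cut-out of its own shape and size. Each must lie flat on the yellow floor of its cut-out, right way up, and be let go.

Things in the scene. Friction and masses are not known exactly. Their poses are not given: they have to be found in the camera images.
- tape_roll: roll of amber polyimide tape lying flat, outside diameter 60 mm, 16 mm high (its hole is not a place to grip). Origin: centre of its underside, z up.
- bubble_level: round bubble level with a white rim and yellow face, diameter 30 mm, 9 mm high. Origin: centre of its underside, z up.
- cal_box: flat blue square box with the calibration substrate, 50 x 50 mm, 13 mm high; x and y along its sides. Origin: centre of its underside, z up.
- needle_box: box of spare probe needles with a clear lid and a light grey base, 45 mm (x) by 62 mm (y), 16 mm high; a box of the same size that is all black stands elsewhere and is not meant. Origin: centre of its underside, z up.
- clamp: slotted table clamp, a flat bar of bare steel, 30 mm (x) by 68 mm (y), 10 mm high. Origin: centre of its underside, z up.
- tape_nest: large round cut-out in black foam, yellow floor, part of a row of 92 mm modules fixed 96 mm apart in a tray. Floor diameter 72 mm; 7 mm deep; steep sides, 3 mm wider all round at the mouth. Origin: centre of the module's underside; floor centre at z +12 mm, foam top at +19 mm (22 mm above the table). x points away from the robot, y along the row.
- level_nest: small round cut-out in black foam, yellow floor, part of a row of 92 mm modules fixed 96 mm apart in a tray. Floor diameter 42 mm; 5 mm deep; steep sides, 3 mm wider all round at the mouth. Origin: centre of the module's underside; floor centre at z +14 mm, foam top at +19 mm (22 mm above the table). x points away from the robot, y along the row.
- cal_nest: square cut-out in black foam, yellow floor, part of a row of 92 mm modules fixed 96 mm apart in a tray. Floor 60 x 60 mm, sides along x and y; 6 mm deep; steep sides, 3 mm wider all round at the mouth. Origin: centre of the module's underside; floor centre at z +13 mm, foam top at +19 mm (22 mm above the table). x points away from the robot, y along the row.
- needle_nest: broad oblong cut-out in black foam, yellow floor, part of a row of 92 mm modules fixed 96 mm apart in a tray. Floor 76 mm along x by 55 mm along y: the box's y goes along x, either way; 7 mm deep; steep sides, 3 mm wider all round at the mouth. Origin: centre of the module's underside; floor centre at z +12 mm, foam top at +19 mm (22 mm above the table). x points away from the robot, y along the row.
- clamp_nest: narrow oblong cut-out in black foam, yellow floor, part of a row of 92 mm modules fixed 96 mm apart in a tray. Floor 80 mm along x by 42 mm along y: the clamp's y goes along x, either way; 5 mm deep; steep sides, 3 mm wider all round at the mouth. Origin: centre of the module's underside; floor centre at z +14 mm, foam top at +19 mm (22 mm above the table). x points away from the robot, y along the row.

How it is judged:
By the outcome, as a careful person would: the job done as asked, in the order asked, and still so for the second after the job is handed in, with the robot touching nothing.
It also fails if it takes over 122 s, if anything falls off the work surface, if the arm or the gripper's body presses on something with over 40 N, if the wrist force passes 120 N, or if a joint passes its speed limit or range.

ROBOT

A 6-joint arm with a two-finger parallel gripper is mounted at the origin on a cart in front of the work surface, level with it; the furniture and walls round the work are solid. World frame = base frame: x ahead of the robot, y to its left, z up, the work surface at z = 0. Lengths are in m, angles in rad, forces in N, time in s.
With the tool pointing down it reaches from about 0.375 to 0.9 m from the base axis. Payload 3.1 kg.
Tool frame: the origin (TCP) lies between the finger pads; the fingertips stand 17 mm ahead of it and the grasp point (between the pads) lies 2 mm behind it; z points along the fingers, y is the line along which they close (so a half turn about z gives the same grasp; the last joint's range is limited). The gripper opens to 85 mm and grips with 20 to 120 N. Pads are 22 mm wide; open, the fingers measure 114 mm over their backs; the gripper's body (76 mm by 85 mm) begins 54 mm behind the grasp point. The pads swing forward as they close: fully open they stand 13 mm farther back than shut.
Start: joints at [0.922, 0.527, 1.433, -0, 1.181, -0.178], TCP at [0.283, 0.557, 0.248] pointing down, gripper open.
Joint ranges: [-3.08, 3.08], [-0.75, 2.2], [0.22, 2.44], [-1.43, 4.57], [0, 2.65], [-2.85, 2.85]. Speed limits (rad/s): [2.79, 2.79, 3.14, 3.14, 3.14, 3.14].

INTERFACE

Orientations are given as a unit quaternion [x, y, z, w].
In Python, from station import sense, vision, order gives the robot as it stands.
- The arm moves only by the shell command python3 -m crank 'ROWS' [OPENING] [FORCE]. ROWS is JSON, a list of rows, each an object with "dp": the shift along the world's x, y, z in units of 30 mm (1.0 is 30 mm), a list of three; "angular": the turn, a rotation vector about the world's x, y, z in degrees, a list of three. In form: [{"dp": [dx, dy, dz], "angular": [ax, ay, az]}, ...]. A call has 1 to 20 rows; each row shifts and turns the commanded pose from where the row before left it; what a row does not reach is not made up. A row lasts 1/10 s, in which the tool goes at most 50 mm and 8.59 degrees, less where a joint would pass 70% of its speed; a pose out of reach is approached as far as the arm can. A call is refused whole if a number of a shift passes 1 or a number of a turn 8.59, either way. A call with a gripper value outside its range is refused whole. OPENING is the closure, from 0 (fully open) to 1 (shut), set as the call begins (- or left out, the last holds). The fingers move at their own pace and stop on an object; FORCE is the grip in N (left out, the last holds). Time passes only in rows, so rows that do not move let the fingers close. It gives the time, the measured TCP pose, the force, the opening and the grip force at its end, in the units of the state.
- sense(): the state, without advancing time (a new reading comes with each control period).
- vision.snapshot(name): name is "scene" or "top"; returns a dict with "image" (400x640x3 uint8, blue, green, red), "range_z" (400x640 float32, m along the optical axis (not along the pixel's ray), 0 where there is no reading), "mtx" (3x3 intrinsics, pixels), "dist" ([k1, k2, p1, p2, k3] as OpenCV has them; the pictures are not rectified), "pose" (4x4, takes a point from camera to world coordinates). Camera axes: x right, y down, z forward; pixel columns grow to the right and rows downward; lengths in m; the calibration is good to about 2 mm. A picture is of the moment at which its call begins.
- order.sign_off(): hands the job in; it is judged then, once.
The state is a dict: "t": time; "q": joint angles; "qd": joint speeds; "tau": joint torques, N m; "tcp_pos": TCP position; "tool_rot": TCP orientation; "force": force on the tool from outside, world axes, zero at the start; "ft_torque": the same for the moment, N m; "finger_gap": opening from 0.0 (shut) to 1.0 (fully open); "gripper_force": force on a finger pad.
Only numpy, scipy, OpenCV 4.12 (cv2) and the standard library are available. Lean on these libraries where they do the work, as an engineer would, in place of code of your own. Each camera call takes 0.05 s, during which the arm holds its last target. There are 200 camera calls.

## Working session

There is one attempt and no reset: what is moved stays moved. The work goes in short steps, Python scripts to look and compute and a shell command to move; the robot and the scene stay as the last step left them, time stands still between calls to the robot, and variables do not carry over. Pictures are saved under pics/ and viewed, at most 14 in all, crops included, and the job is handed in when it is done.

```bash
mkdir -p pics; ls; cat > h.py <<'E'
import numpy as np, cv2
from station import sense, vision, order
def snap(n,save=None):
    s=vision.snapshot(n)
    if save: cv2.imwrite('pics/'+save+'.png',s['image'])
    return s
def ray(s,uv,z):
    p=cv2.undistortPoints(np.array(uv,float).reshape(-1,1,2),np.array(s['mtx']),np.array(s['dist'])).reshape(-1,2)
    T=np.array(s['pose']); d=np.c_[p,np.ones(len(p))]@T[:3,:3].T
    o=T[:3,3]; return o+d*((z-o[2])/d[:,2])[:,None]
def cloud(s):
    h,w=s['range_z'].shape; u,v=np.meshgrid(np.arange(w),np.arange(h))
    p=cv2.undistortPoints(np.stack([u,v],-1).reshape(-1,1,2).astype(float),np.array(s['mtx']),np.array(s['dist'])).reshape(-1,2)
    P=np.c_[p,np.ones(len(p))]*s['range_z'].reshape(-1,1); T=np.array(s['pose'])
    return (P@T[:3,:3].T+T[:3,3]).reshape(h,w,3)
E
python3 - <<'E'
from h import *
for n in('scene','top'):
    s=snap(n,n+'0'); print(n,np.round(s['pose'],3).tolist(),np.round(s['mtx'],1).tolist(),s['dist'])
print(sense())
E
```

```text
pics
scene [[0.51, -0.46, 0.727, -0.574], [-0.86, -0.277, 0.428, -0.64], [0.005, -0.844, -0.537, 0.81], [0.0, 0.0, 0.0, 1.0]] [[504.5, 0.0, 316.9], [0.0, 504.5, 203.8], [0.0, 0.0, 1.0]] [0.00212564 0.         0.         0.         0.        ]
top [[0.006, -0.996, 0.084, 0.358], [-1.0, -0.005, 0.019, -0.02], [-0.019, -0.085, -0.996, 1.236], [0.0, 0.0, 0.0, 1.0]] [[364.8, 0.0, 320.4], [0.0, 364.8, 198.6], [0.0, 0.0, 1.0]] [0.01414115 0.         0.         0.         0.        ]
{'t': 0.1, 'q': array([ 9.22499473e-01,  5.28392506e-01,  1.43380858e+00, -3.52924964e-05,
        1.18141012e+00, -1.78530018e-01]), 'qd': array([-0.0002871 , -0.00099171, -0.00090825,  0.00097588,  0.00123171,
        0.00088806]), 'tau': array([-5.58885713e-04, -4.43302739e+01, -1.78586054e+01, -2.75788161e-04,
        3.77730990e-03, -1.52431301e-05]), 'tcp_pos': array([0.28253437, 0.55678414, 0.24740864]), 'tool_rot': array([ 2.32722956e-01,  9.72542547e-01, -9.30806515e-04, -3.90520881e-04]), 'force': array([-1.09551633, -0.42986691,  0.94953385]), 'ft_torque': array([ 0.00381101, -0.01876242,  0.04507303]), 'gripper_force': 0.0, 'finger_gap': 0.9998630319418512}
```

View pics/scene0.png

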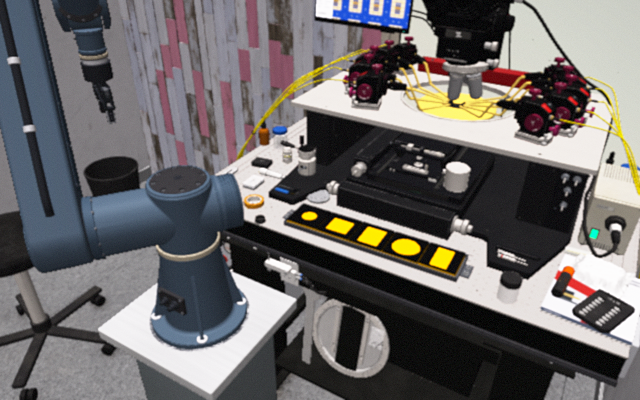

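View pics/top0.png

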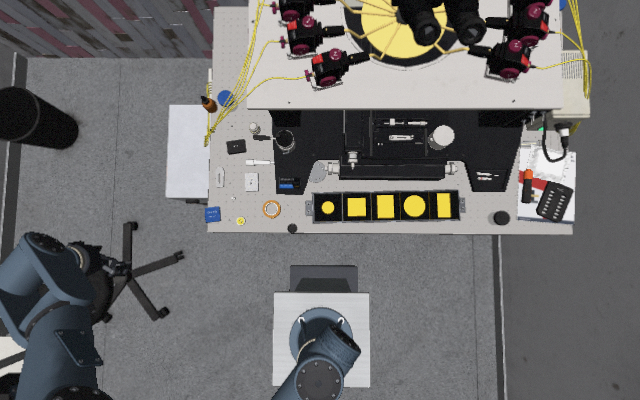

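The top view shows the tray with five yellow cut-outs (328..444, ~206). The loose items are at the left: tape (271,209), level (240,221), blue box (213,214), and candidate needle box and clamp near (252,182) and (220,177). I'll zoom in there.

```bash
python3 - <<'E'
from h import *
im=cv2.imread('pics/top0.png')
a=cv2.resize(im[120:240,195:335],None,fx=5.6,fy=4.9,interpolation=cv2.INTER_CUBIC) if 0 else cv2.resize(im[120:240,195:335],None,fx=5,fy=5,interpolation=cv2.INTER_CUBIC)
cv2.imwrite('pics/topcrop.png',a)
s=snap('top'); C=cloud(s)
hsv=cv2.cvtColor(im,cv2.COLOR_BGR2HSV)
# yellow floors
m=cv2.inRange(hsv,(20,150,120),(35,255,255)); m[:185]=0;m[232:]=0
n,l,st,ce=cv2.connectedComponentsWithStats(m)
for i in range(1,n):
    if st[i,4]>20: print('yel',st[i],ce[i],ray(s,[ce[i]],0.016)[0].round(4),C[int(ce[i][1]),int(ce[i][0])].round(3))
for u,v in [(271,209),(263,209),(240,221),(213,214),(252,182),(220,177),(236,146),(258,162),(230,210),(315,196),(319,220)]:
    print((u,v),C[v,u].round(3))
E
```

```text
yel [437 193  14  25 326] [443.33742331 204.96319018] [ 0.4424 -0.4049  0.016 ] [ 0.446 -0.404  0.016]
yel [377 195  17  23 387] [385.08268734 205.90180879] [ 0.4383 -0.212   0.016 ] [ 0.441 -0.212  0.014]
yel [404 195  21  22 372] [414.0672043  205.41397849] [ 0.4404 -0.3082  0.016 ] [ 0.442 -0.308  0.018]
yel [348 198  18  18 324] [356.5 206.5] [ 0.4357 -0.1168  0.016 ] [ 0.437 -0.115  0.015]
yel [322 201  12  13 127] [327.54330709 207.02362205] [ 0.4335 -0.0201  0.016 ] [ 0.433 -0.018  0.017]
yel [238 218   5   6  22] [239.86363636 220.45454545] [0.3869 0.2734 0.016 ] [0.389 0.279 0.006]
(271, 209) [ 0.427  0.172 -0.001]
(263, 209) [0.426 0.197 0.015]
(240, 221) [0.385 0.275 0.008]
(213, 214) [0.408 0.366 0.012]
(252, 182) [0.517 0.236 0.016]
(220, 177) [ 0.536  0.35  -0.001]
(236, 146) [0.64  0.293 0.018]
(258, 162) [0.585 0.216 0.019]
(230, 210) [0.422 0.311 0.002]
(315, 196) [0.47  0.022 0.025]
(319, 220) [0.39  0.008 0.024]
```

View pics/topcrop.png

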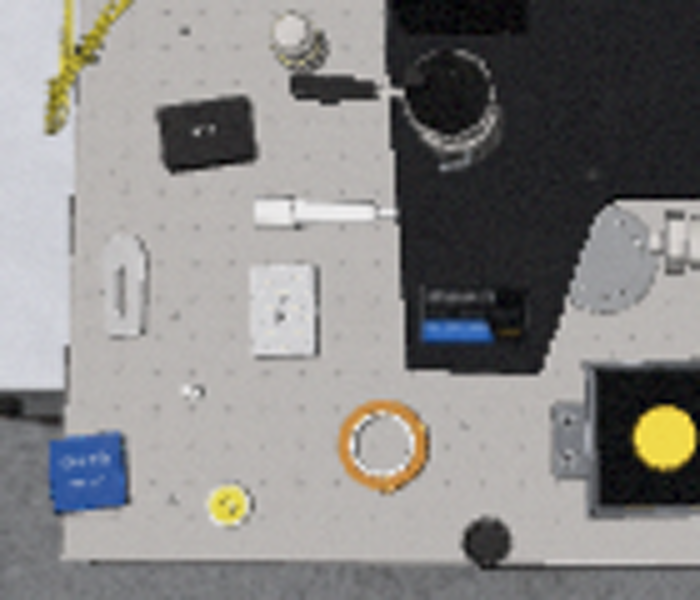

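The crop (5x, offset 195,120) shows the tape (384,445), level (230,505), blue box (89,472) hanging slightly over the left table edge, needle box (284,310), clamp (126,287) and the black decoy (207,133). Next I'll measure poses.

```bash
python3 - <<'E'
from h import *
s=snap('top'); im=s['image']; C=cloud(s); K=4
x0,y0=195,120
big=cv2.resize(im[y0:240,x0:335],None,fx=K,fy=K,interpolation=cv2.INTER_CUBIC)
hsv=cv2.cvtColor(big,cv2.COLOR_BGR2HSV); H,S,V=cv2.split(hsv)
lab=cv2.cvtColor(big,cv2.COLOR_BGR2LAB).astype(int); g=big.min(2)
print('table bgr',im[205:215,235:240].reshape(-1,3).mean(0),'needle',im[180:185,248:256].reshape(-1,3).mean(0),'clamp',im[172:184,222:223].reshape(-1,3).mean(0), im[172:184,217].mean(0))
sat=(big.max(2).astype(int)-big.min(2))
b=big[...,0].astype(int)-big[...,2]
masks={'tape':(((H>8)&(H<20)&(S>90)),(320,390,450,500),.016),
'level':((H>20)&(H<35)&(S>110),(150,380,230,470),.009),
'cal':((H>100)&(H<125)&(S>120),(20,330,120,430),.013),
'needle':(b>-1,(185,200,270,295),.016),
'clamp':(b>-1,(70,170,130,280),.010)}
for k,(m,(xa,ya,xb,yb),z) in masks.items():
    f=5/4
    r=[int(v*K/5) for v in (xa,ya,xb,yb)] if k in('tape',) else (xa,ya,xb,yb)
    roi={'tape':(262,302,354,406),'level':(155,380,212,430),'cal':(30,335,112,420),'needle':(190,200,264,292),'clamp':(76,180,126,278)}[k]
    M=np.zeros(m.shape,np.uint8); M[roi[1]:roi[3],roi[0]:roi[2]]=m[roi[1]:roi[3],roi[0]:roi[2]]
    M=cv2.morphologyEx(M,cv2.MORPH_CLOSE,np.ones((9,9)))
    cs=cv2.findContours(M,cv2.RETR_EXTERNAL,cv2.CHAIN_APPROX_NONE)[0]; c=max(cs,key=cv2.contourArea)
    uv=(c.reshape(-1,2)+.5)/K-.5+[x0,y0]
    P=ray(s,uv,z); q=(P[:,:2]*1000).astype(np.float32); rc=cv2.minAreaRect(q)
    mm=cv2.moments(q.reshape(-1,1,2)); 
    print(k,'rect',np.round(rc[0],1),np.round(rc[1],1),round(rc[2],1),'cent',round(mm['m10']/mm['m00'],1),round(mm['m01']/mm['m00'],1),'area',round(abs(mm['m00'])))
    cv2.drawContours(big,[c],-1,(255,0,255),1)
cv2.imwrite('pics/m1.png',big)
# obstacles: max height by y bin for x .36...56
for lo,hi in((.34,.40),(.40,.46),(.46,.5),(.5,.55),(.55,.6),(.6,.7)):
    row=[]
    for yb in np.arange(-.5,.45,.1):
        m=(C[...,0]>lo)&(C[...,0]<hi)&(C[...,1]>yb)&(C[...,1]<yb+.1)&(s['range_z']>0); row.append(round(float(C[...,2][m].max()),3) if m.any() else None)
    print(lo,row)
# table edge
E
```

```text
table bgr [178.32 180.78 183.96] needle [200.525 199.525 200.025] clamp [194.08333333 193.16666667 194.83333333] [191.16666667 190.83333333 191.33333333]
tape rect [427.4 169. ] [59.8 59.6] 45.7 cent 427.2 169.2 area 2814
level rect [386.5 274.6] [21.9 21.1] 1.4 cent 386.7 274.2 area 363
cal rect [407.9 369.5] [48.9 51.6] 8.3 cent 407.6 369.0 area 2272
needle rect [517.2 237.7] [62.7 44.1] 1.4 cent 517.2 237.2 area 2530
clamp rect [535.  347.3] [65.6 27.8] 4.7 cent 537.4 349.0 area 909
0.34 [0.026, 0.028, 0.03, 0.029, 0.029, 0.028, 0.018, 0.016, 0.023, None]
0.4 [0.029, 0.03, 0.03, 0.029, 0.03, 0.03, 0.023, 0.01, 0.019, None]
0.46 [0.03, 0.03, 0.028, 0.028, 0.028, 0.029, 0.029, 0.028, 0.023, -0.176]
0.5 [0.065, 0.085, 0.085, 0.087, 0.125, 0.03, 0.03, 0.023, 0.017, -0.175]
0.55 [0.072, 0.126, 0.119, 0.151, 0.147, 0.029, 0.028, 0.028, 0.015, -0.177]
0.6 [0.03, 0.187, 0.63, 0.628, 0.154, 0.109, 0.15, 0.189, 0.162, 0.012]
```

View pics/m1.png

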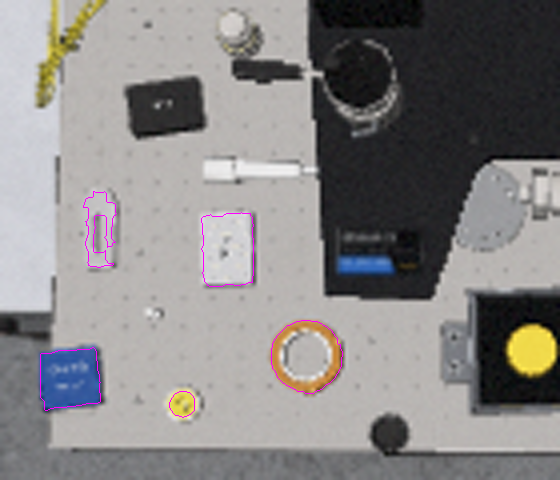

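```bash
python3 -m crank '[{"dp":[0.37,-0.99,-0.42],"angular":[0,0,7]},{"dp":[0.37,-0.99,-0.42],"angular":[0,0,7]},{"dp":[0.37,-0.99,-0.42],"angular":[0,0,7]},{"dp":[0.37,-0.99,-0.42],"angular":[0,0,7]},{"dp":[0.37,-0.99,-0.42],"angular":[0,0,0]},{"dp":[0.37,-0.99,-0.42],"angular":[0,0,0]},{"dp":[0.37,-0.99,-0.42],"angular":[0,0,0]},{"dp":[0.37,-0.99,-0.42],"angular":[0,0,0]},{"dp":[0.37,-0.99,-0.42],"angular":[0,0,0]},{"dp":[0.37,-0.99,-0.42],"angular":[0,0,0]},{"dp":[0.37,-0.99,-0.42],"angular":[0,0,0]},{"dp":[0.37,-0.99,-0.42],"angular":[0,0,0]},{"dp":[0.37,-0.99,-0.42],"angular":[0,0,0]},{"dp":[0,0,0],"angular":[0,0,0]},{"dp":[0,0,0],"angular":[0,0,0]}]' 0.18 30
cat >> h.py <<'E'
def show(tx=None,ty=None,tz=None):
    s=sense(); p=s['tcp_pos']; q=s['tool_rot']
    print('t',round(s['t'],2),'tcp',np.round(p*1000,1),'F',np.round(s['force'],1),'gap mm',round(s['finger_gap']*85,1),'grip',round(s['gripper_force'],1),'q',np.round(s['q'],2))
    from scipy.spatial.transform import Rotation as R
    M=R.from_quat(q).as_matrix(); print('yaw',round(np.degrees(np.arctan2(M[1,1],M[0,1])),2),'zaxis',np.round(M[:,2],4))
    if tx is not None: print('units to go',np.round((np.array([tx,ty,tz])-p)/.03,2))
E
python3 -c "
from h import *
show(.4273,.1691,.04)"
```

```text
t: 1.7
tcp_pos: [0.4273, 0.1707, 0.0842]
tool_rot: [-0.008, 1.0, 0.0, -0.0]
force: [-0.7, -0.1, 0.5]
finger_gap: 0.817
gripper_force: 0.0
t 1.7 tcp [427.3 170.7  84.2] F [-0.7 -0.1  0.5] gap mm 69.4 grip 0.0 q [ 0.14  0.61  1.97  0.    0.56 -1.45]
yaw 90.96 zaxis [-0.001  0.    -1.   ]
units to go [-0.   -0.05 -1.47]
```

```bash
python3 -m crank '[{"dp":[0,-0.05,-0.5],"angular":[0,0,0]},{"dp":[0,0,-0.7],"angular":[0,0,0]},{"dp":[0,0,-0.6],"angular":[0,0,0]},{"dp":[0,0,-0.25],"angular":[0,0,0]},{"dp":[0,0,0],"angular":[0,0,0]}]'; for i in 1 2 3; do python3 -m crank '[{"dp":[0,0,-0.05],"angular":[0,0,0]},{"dp":[0,0,0],"angular":[0,0,0]}]' | egrep 'tcp_pos|^force'; done
```

```text
t: 2.2
tcp_pos: [0.4265, 0.1705, 0.0226]
tool_rot: [-0.01, 1.0, -0.0, -0.001]
force: [0.6, 0.4, -0.5]
finger_gap: 0.818
gripper_force: 0.0
tcp_pos: [0.4275, 0.1701, 0.0221]
force: [-0.3, -0.2, 0.2]
tcp_pos: [0.4275, 0.1697, 0.0204]
force: [0.5, -0.0, 1.5]
tcp_pos: [0.4272, 0.1696, 0.0185]
force: [0.0, 0.1, -0.6]
```

```bash
python3 -m crank '[{"dp":[0,0,-0.05],"angular":[0,0,0]},{"dp":[0,0,0],"angular":[0,0,0]}]' | egrep 'tcp_pos|^force';  python3 -m crank '[{"dp":[0,0,-0.05],"angular":[0,0,0]},{"dp":[0,0,0],"angular":[0,0,0]}]' | egrep 'tcp_pos|^force';python3 -m crank '[{"dp":[0,0,-0.05],"angular":[0,0,0]},{"dp":[0,0,0],"angular":[0,0,0]}]' | egrep 'tcp_pos|^force'
```

```text
tcp_pos: [0.4271, 0.1696, 0.0168]
force: [0.3, -0.5, 0.1]
tcp_pos: [0.4271, 0.1697, 0.0153]
force: [-0.2, 0.4, 0.0]
tcp_pos: [0.4271, 0.1697, 0.0139]
force: [-0.3, -0.4, 0.5]
```

```bash
for k in 1 2 3; do :; done; python3 -m crank '[{"dp":[0,0,-0.05],"angular":[0,0,0]},{"dp":[0,0,0],"angular":[0,0,0]}]' | egrep 'tcp_pos|^force';  python3 -m crank '[{"dp":[0,0,-0.05],"angular":[0,0,0]},{"dp":[0,0,0],"angular":[0,0,0]}]' | egrep 'tcp_pos|^force';python3 -m crank '[{"dp":[0,0,-0.04],"angular":[0,0,0]},{"dp":[0,0,0],"angular":[0,0,0]}]' | egrep 'tcp_pos|^force'; python3 -c "
from h import *
s=snap('scene'); cv2.imwrite('pics/s1.png',cv2.resize(s['image'][160:240,210:310],None,fx=6,fy=6,interpolation=cv2.INTER_CUBIC)); show()"
```

```text
tcp_pos: [0.4271, 0.1697, 0.0124]
force: [-0.1, -0.1, -0.1]
tcp_pos: [0.4271, 0.1697, 0.0109]
force: [-0.2, -0.3, -0.0]
tcp_pos: [0.4272, 0.1697, 0.0097]
force: [-0.9, 0.4, -0.1]
t 4.05 tcp [427.2 169.7   9.7] F [-0.3  0.7 -0.4] gap mm 69.9 grip 0.0 q [ 0.13  0.77  2.   -0.    0.37 -1.46]
yaw 91.08 zaxis [-1.e-04 -0.e+00 -1.e+00]
```

View pics/s1.png

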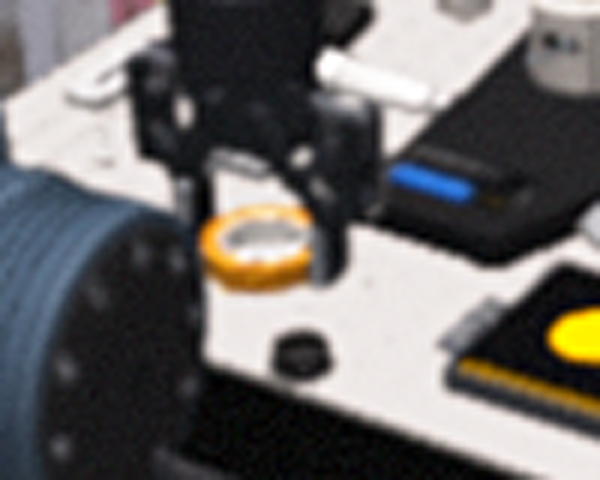

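The picture shows the fingers straddling the tape roll (265,245), with the near fingertip at (325,280), almost at the table. One more step should find contact.

```bash
python3 -m crank '[{"dp":[0,0,-0.04],"angular":[0,0,0]},{"dp":[0,0,0],"angular":[0,0,0]}]' | egrep 'tcp_pos|^force';  python3 -m crank '[{"dp":[0,0,-0.04],"angular":[0,0,0]},{"dp":[0,0,0],"angular":[0,0,0]}]' | egrep 'tcp_pos|^force'
```

```text
tcp_pos: [0.4272, 0.1697, 0.0093]
force: [-0.8, 0.1, 7.7]
tcp_pos: [0.4272, 0.1697, 0.0092]
force: [-2.6, 0.1, 19.8]
```

```bash
python3 -m crank '[{"dp":[0,0,0.2],"angular":[0,0,0]},{"dp":[0,0,0.25],"angular":[0,0,0]},{"dp":[0,0,0],"angular":[0,0,0]}]'| egrep 'tcp_pos|^force';python3 -m crank '[{"dp":[0,0,0],"angular":[0,0,0]},{"dp":[0,0,0],"angular":[0,0,0]},{"dp":[0,0,0],"angular":[0,0,0]},{"dp":[0,0,0],"angular":[0,0,0]},{"dp":[0,0,0.3],"angular":[0,0,0]},{"dp":[0,0,0.6],"angular":[0,0,0]}]' 1 50; python3 -c "
from h import *
show(.4404,-.3082,.05)"
```

```text
tcp_pos: [0.4277, 0.1698, 0.0216]
force: [-0.1, 0.5, -0.2]
t: 5.35
tcp_pos: [0.4263, 0.1695, 0.0473]
tool_rot: [-0.009, 1.0, -0.0, -0.002]
force: [0.3, -0.1, -0.8]
finger_gap: 0.66
gripper_force: 53.2
t 5.35 tcp [426.3 169.5  47.3] F [ 0.3 -0.1 -0.8] gap mm 56.1 grip 53.2 q [ 0.13  0.69  1.99 -0.    0.47 -1.46]
yaw 91.08 zaxis [-3.3e-03 -5.0e-04 -1.0e+00]
units to go [  0.47 -15.92   0.09]
```

```bash
python3 -m crank '[{"dp":[0.03,-0.5,0.5],"angular":[0,0,0]},{"dp":[0.03,-0.99,0.3],"angular":[0,0,0]},{"dp":[0.03,-0.99,0],"angular":[0,0,0]},{"dp":[0.03,-0.99,0],"angular":[0,0,0]},{"dp":[0.03,-0.99,0],"angular":[0,0,0]},{"dp":[0.03,-0.99,0],"angular":[0,0,0]},{"dp":[0.03,-0.99,0],"angular":[0,0,0]},{"dp":[0.03,-0.99,0],"angular":[0,0,0]},{"dp":[0.03,-0.99,0],"angular":[0,0,0]},{"dp":[0.03,-0.99,0],"angular":[0,0,0]},{"dp":[0.03,-0.99,0],"angular":[0,0,0]},{"dp":[0.03,-0.99,0],"angular":[0,0,0]},{"dp":[0.03,-0.99,0],"angular":[0,0,0]},{"dp":[0.03,-0.99,0],"angular":[0,0,0]},{"dp":[0.03,-0.99,0],"angular":[0,0,0]},{"dp":[0.02,-0.99,0],"angular":[0,0,0]},{"dp":[0,-0.5,0],"angular":[0,0,0]},{"dp":[0,0,0],"angular":[0,0,0]},{"dp":[0,0,0],"angular":[0,0,0]}]'|grep -v tool; python3 -c "
from h import *
s=snap('top'); cv2.imwrite('pics/t2.png',cv2.resize(s['image'][170:240,340:480],None,fx=5,fy=5,interpolation=cv2.INTER_CUBIC))
show(.4404,-.3082,.045)"
```

```text
t: 7.25
tcp_pos: [0.4405, -0.3044, 0.0716]
force: [0.3, 0.9, -0.1]
finger_gap: 0.663
gripper_force: 53.2
t 7.3 tcp [ 440.5 -303.8   71.6] F [-0.2  0.   0.6] gap mm 56.0 grip 53.2 q [-0.81  0.68  1.79  0.    0.67 -2.4 ]
yaw 91.11 zaxis [-0.0019  0.0024 -1.    ]
units to go [-0.   -0.15 -0.89]
```

```bash
python3 -m crank '[{"dp":[0,-0.15,-0.3],"angular":[0,0,0]},{"dp":[0,0,-0.4],"angular":[0,0,0]},{"dp":[0,0,-0.3],"angular":[0,0,0]},{"dp":[0,0,-0.13],"angular":[0,0,0]},{"dp":[0,0,0],"angular":[0,0,0]},{"dp":[0,0,0],"angular":[0,0,0]}]'|egrep 'tcp_pos|^force'; python3 -c "
from h import *
show(.4404,-.3082,.0366)"
```

```text
tcp_pos: [0.4412, -0.3101, 0.0376]
force: [0.2, -0.4, -1.3]
t 7.9 tcp [ 441.2 -310.1   37.6] F [ 0.2 -0.4 -1.3] gap mm 56.5 grip 53.2 q [-0.82  0.75  1.79  0.    0.6  -2.41]
yaw 91.09 zaxis [-4.e-04  4.e-04 -1.e+00]
units to go [-0.03  0.06 -0.03]
```

```bash
python3 -m crank '[{"dp":[0,0,0],"angular":[0,0,0]},{"dp":[0,0,0],"angular":[0,0,0]},{"dp":[0,0,0],"angular":[0,0,0]},{"dp":[0,0,0.2],"angular":[0,0,0]},{"dp":[0,0,0.6],"angular":[0,0,0]},{"dp":[0,0,0.7],"angular":[0,0,0]}]' 0.18 |egrep 'tcp_pos|^force|gap'; python3 -m crank '[{"dp":[-0.1,0.5,0],"angular":[0,0,0]},{"dp":[-0.1,0.99,0],"angular":[0,0,0]},{"dp":[-0.1,0.99,0],"angular":[0,0,0]},{"dp":[-0.1,0.99,0],"angular":[0,0,0]},{"dp":[-0.1,0.99,0],"angular":[0,0,0]},{"dp":[-0.1,0.99,0],"angular":[0,0,0]},{"dp":[-0.1,0.99,0],"angular":[0,0,0]},{"dp":[-0.1,0.99,0],"angular":[0,0,0]},{"dp":[-0.1,0.99,0],"angular":[0,0,0]},{"dp":[-0.1,0.99,0],"angular":[0,0,0]},{"dp":[-0.1,0.99,0],"angular":[0,0,0]},{"dp":[-0.1,0.99,0],"angular":[0,0,0]},{"dp":[-0.1,0.99,0],"angular":[0,0,0]},{"dp":[-0.1,0.99,0],"angular":[0,0,0]},{"dp":[-0.1,0.99,0],"angular":[0,0,0]},{"dp":[-0.1,0.99,0],"angular":[0,0,0]},{"dp":[-0.1,0.99,0],"angular":[0,0,0]},{"dp":[-0.1,0.99,0],"angular":[0,0,0]},{"dp":[0,0.99,0],"angular":[0,0,0]},{"dp":[0,0.99,0],"angular":[0,0,0]}]' 0.45|egrep 'tcp_pos|^force|gap';python3 -c "
from h import *
s=snap('top'); cv2.imwrite('pics/t3.png',cv2.resize(s['image'][170:240,300:480],None,fx=4,fy=4,interpolation=cv2.INTER_CUBIC))
show(.3867,.2744,.05)"
```

```text
tcp_pos: [0.4409, -0.3099, 0.0833]
force: [-0.3, -0.0, 0.9]
finger_gap: 0.823
tcp_pos: [0.3854, 0.2702, 0.0826]
force: [1.2, -0.1, 0.7]
finger_gap: 0.553
t 10.55 tcp [386.8 273.8  83. ] F [1.4 3.5 0.3] gap mm 46.5 grip 0.0 q [ 0.38  0.62  1.94  0.    0.58 -1.22]
yaw 91.22 zaxis [ 0.0023  0.0023 -1.    ]
units to go [-0.    0.02 -1.1 ]
```

View pics/t3.png

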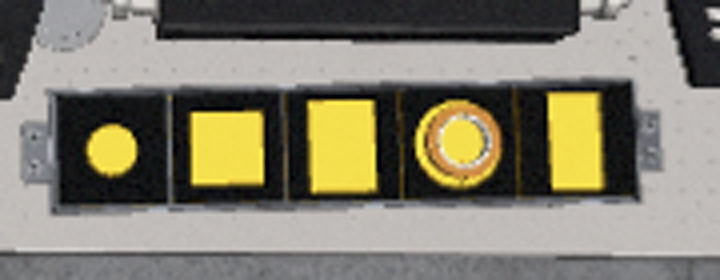

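The tape sits in its round cut-out (464,141), and the rim offset matches parallax. Next is the level.

```bash
python3 -m crank '[{"dp":[0,0.02,-0.5],"angular":[0,0,0]},{"dp":[0,0,-0.8],"angular":[0,0,0]},{"dp":[0,0,-0.5],"angular":[0,0,0]},{"dp":[0,0,-0.26],"angular":[0,0,0]},{"dp":[0,0,0],"angular":[0,0,0]},{"dp":[0,0,0],"angular":[0,0,0]}]' 0.45|egrep 'tcp_pos|^force|gap';python3 -c "
from h import *
show(.3867,.2744,.021)"
```

```text
tcp_pos: [0.387, 0.2695, 0.0214]
force: [0.6, 0.2, 0.5]
finger_gap: 0.548
t 11.15 tcp [387.  269.5  21.4] F [0.6 0.2 0.5] gap mm 46.6 grip 0.0 q [ 0.37  0.75  1.97  0.    0.43 -1.22]
yaw 91.08 zaxis [-3.e-04 -1.e-04 -1.e+00]
units to go [-0.01  0.16 -0.01]
```

```bash
python3 -m crank '[{"dp":[0,0.16,-0.01],"angular":[0,0,0]},{"dp":[0,0,0],"angular":[0,0,0]}]' |egrep 'tcp_pos'; python3 -m crank '[{"dp":[0,0,0],"angular":[0,0,0]},{"dp":[0,0,0],"angular":[0,0,0]},{"dp":[0,0,0],"angular":[0,0,0]},{"dp":[0,0,0],"angular":[0,0,0]},{"dp":[0,0,0.2],"angular":[0,0,0]},{"dp":[0,0,0.6],"angular":[0,0,0]},{"dp":[0,0,0.8],"angular":[0,0,0]},{"dp":[0,0,0],"angular":[0,0,0]}]' 1 40 |egrep 'tcp_pos|^force|grip|gap';python3 -c "
from h import *
show(.4335,-.0201,.07)"
```

```text
tcp_pos: [0.3879, 0.275, 0.0216]
tcp_pos: [0.3886, 0.275, 0.0712]
force: [0.2, 0.7, -0.7]
finger_gap: 0.309
gripper_force: 39.4
t 12.15 tcp [388.6 275.   71.2] F [ 0.2  0.7 -0.7] gap mm 26.3 grip 39.4 q [ 0.38  0.64  1.95 -0.    0.55 -1.21]
yaw 91.09 zaxis [ 0.0046  0.0018 -1.    ]
units to go [ 1.5  -9.84 -0.04]
```

```bash
python3 -m crank '[{"dp":[0.1,-0.5,0],"angular":[0,0,0]},{"dp":[0.15,-0.98,0],"angular":[0,0,0]},{"dp":[0.15,-0.98,0],"angular":[0,0,0]},{"dp":[0.15,-0.98,0],"angular":[0,0,0]},{"dp":[0.15,-0.98,0],"angular":[0,0,0]},{"dp":[0.15,-0.98,0],"angular":[0,0,0]},{"dp":[0.15,-0.98,0],"angular":[0,0,0]},{"dp":[0.15,-0.98,0],"angular":[0,0,0]},{"dp":[0.15,-0.98,0],"angular":[0,0,0]},{"dp":[0.1,-0.98,0],"angular":[0,0,0]},{"dp":[0.1,-0.52,0],"angular":[0,0,0]},{"dp":[0,0,0],"angular":[0,0,0]},{"dp":[0,0,0],"angular":[0,0,0]},{"dp":[0,0,0],"angular":[0,0,0]}]' |egrep 'grip'; python3 -c "
from h import *
s=snap('scene'); cv2.imwrite('pics/s4.png',cv2.resize(s['image'][180:280,270:370],None,fx=6,fy=6,interpolation=cv2.INTER_CUBIC)); show(.4335,-.0201,.0395)"
```

```text
gripper_force: 39.4
t 13.6 tcp [431.6 -19.7  68.8] F [-0.3 -0.4 -0.3] gap mm 26.5 grip 39.4 q [-0.31  0.63  2.05  0.    0.46 -1.9 ]
yaw 91.17 zaxis [-1.1e-03  4.0e-04 -1.0e+00]
units to go [ 0.06 -0.01 -0.98]
```

View pics/s4.png

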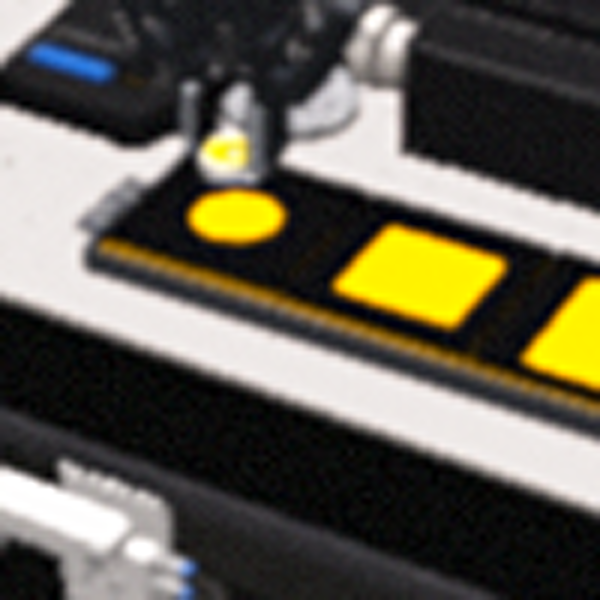

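The level (225,152) is held between the pads, above its round cut-out (238,215).

```bash
python3 -m crank '[{"dp":[0.06,0,-0.3],"angular":[0,0,0]},{"dp":[0,0,-0.4],"angular":[0,0,0]},{"dp":[0,0,-0.2],"angular":[0,0,0]},{"dp":[0,0,-0.08],"angular":[0,0,0]},{"dp":[0,0,0],"angular":[0,0,0]},{"dp":[0,0,0],"angular":[0,0,0]}]'|egrep 'tcp_pos|^force'; python3 -c "
from h import *
show(.4335,-.0201,.0390)"
```

```text
tcp_pos: [0.4341, -0.0207, 0.0395]
force: [0.1, 0.5, -0.1]
t 14.2 tcp [434.1 -20.7  39.5] F [ 0.1  0.5 -0.1] gap mm 26.3 grip 39.4 q [-0.31  0.7   2.06 -0.    0.39 -1.9 ]
yaw 91.1 zaxis [ 0. -0. -1.]
units to go [-0.02  0.02 -0.02]
```

```bash
python3 -m crank '[{"dp":[0,0,0],"angular":[0,0,0]},{"dp":[0,0,0],"angular":[0,0,0]},{"dp":[0,0,0],"angular":[0,0,0]},{"dp":[0,0,0.2],"angular":[0,0,0]},{"dp":[0,0,0.6],"angular":[0,0,0]},{"dp":[0,0,0.7],"angular":[0,0,0]}]' 0.5 |egrep 'tcp_pos|^force|gap'; python3 -m crank '[{"dp":[-0.05,0.5,0],"angular":[0,0,3]},{"dp":[-0.07,0.99,0],"angular":[0,0,4]},{"dp":[-0.07,0.99,0],"angular":[0,0,0]},{"dp":[-0.07,0.99,0],"angular":[0,0,0]},{"dp":[-0.07,0.99,0],"angular":[0,0,0]},{"dp":[-0.07,0.99,0],"angular":[0,0,0]},{"dp":[-0.07,0.99,0],"angular":[0,0,0]},{"dp":[-0.07,0.99,0],"angular":[0,0,0]},{"dp":[-0.07,0.99,0],"angular":[0,0,0]},{"dp":[-0.07,0.99,0],"angular":[0,0,0]},{"dp":[-0.07,0.99,0],"angular":[0,0,0]},{"dp":[-0.07,0.99,0],"angular":[0,0,0]},{"dp":[-0.07,0.99,0],"angular":[0,0,0]},{"dp":[-0.07,0.6,0],"angular":[0,0,0]},{"dp":[0,0,0],"angular":[0,0,0]},{"dp":[0,0,0],"angular":[0,0,0]},{"dp":[0,0,0],"angular":[0,0,0]}]' 0.25|egrep 'gap';python3 -c "
from h import *
s=snap('top'); cv2.imwrite('pics/t5.png',cv2.resize(s['image'][170:240,300:480],None,fx=4,fy=4,interpolation=cv2.INTER_CUBIC))
s=snap('scene'); cv2.imwrite('pics/s5.png',cv2.resize(s['image'][150:300,200:400],None,fx=4,fy=4,interpolation=cv2.INTER_CUBIC))
show(.4079,.3693,.0207)"
```

```text
tcp_pos: [0.4336, -0.0207, 0.0849]
force: [0.7, -0.2, 1.0]
finger_gap: 0.505
finger_gap: 0.757
t 16.6 tcp [405.3 367.5  84.6] F [ 0.  -0.   0.1] gap mm 63.6 grip 0.0 q [ 0.53  0.67  1.76 -0.    0.72 -1.18]
yaw 98.01 zaxis [-6.e-04 -5.e-04 -1.e+00]
units to go [ 0.09  0.06 -2.13]
```

View pics/s5.png

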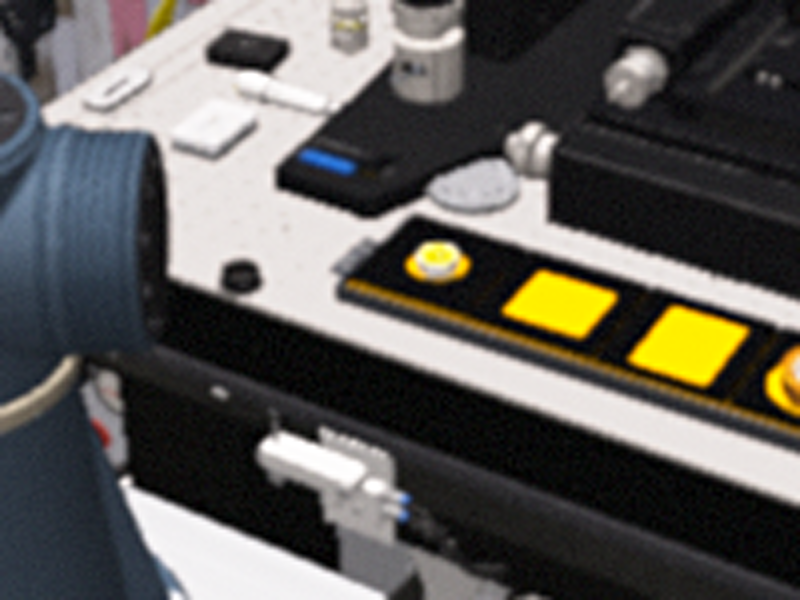

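The level (438,260) lies in the small round cut-out with an even rim of floor around it. Next is the cal box.

```bash
python3 -m crank '[{"dp":[0.09,0.06,-0.5],"angular":[0,0,0]},{"dp":[0,0,-0.8],"angular":[0,0,0]},{"dp":[0,0,-0.5],"angular":[0,0,0]},{"dp":[0,0,-0.32],"angular":[0,0,0]},{"dp":[0,0,0],"angular":[0,0,0]},{"dp":[0,0,0],"angular":[0,0,0]}]'|egrep 'tcp_pos|^force'; python3 -m crank '[{"dp":[0,0,0],"angular":[0,0,0]},{"dp":[0,0,0],"angular":[0,0,0]},{"dp":[0,0,0],"angular":[0,0,0]},{"dp":[0,0,0],"angular":[0,0,0]},{"dp":[0,0,0.2],"angular":[0,0,0]},{"dp":[0,0,0.6],"angular":[0,0,0]},{"dp":[0,0,0.8],"angular":[0,0,0]},{"dp":[0,0,0],"angular":[0,0,0]}]' 1 50 |egrep 'tcp_pos|^force|grip|gap';python3 -c "
from h import *
show(.4357,-.1168,.07)"
```

```text
tcp_pos: [0.4082, 0.3702, 0.0206]
force: [-0.9, 0.0, -0.3]
tcp_pos: [0.4094, 0.3713, 0.0714]
force: [1.0, 0.6, -0.1]
finger_gap: 0.562
gripper_force: 51.6
t 18.0 tcp [409.4 371.3  71.4] F [ 1.   0.6 -0.1] gap mm 47.8 grip 51.6 q [ 0.53  0.7   1.75  0.    0.69 -1.18]
yaw 98.09 zaxis [ 0.0043  0.0026 -1.    ]
units to go [  0.88 -16.27  -0.05]
```

```bash
python3 -m crank '[{"dp":[0.05,-0.5,0],"angular":[0,0,-2]},{"dp":[0.05,-0.98,0],"angular":[0,0,-2]},{"dp":[0.05,-0.98,0],"angular":[0,0,-2.8]},{"dp":[0.05,-0.98,0],"angular":[0,0,0]},{"dp":[0.05,-0.98,0],"angular":[0,0,0]},{"dp":[0.05,-0.98,0],"angular":[0,0,0]},{"dp":[0.05,-0.98,0],"angular":[0,0,0]},{"dp":[0.05,-0.98,0],"angular":[0,0,0]},{"dp":[0.05,-0.98,0],"angular":[0,0,0]},{"dp":[0.05,-0.98,0],"angular":[0,0,0]},{"dp":[0.05,-0.98,0],"angular":[0,0,0]},{"dp":[0.05,-0.98,0],"angular":[0,0,0]},{"dp":[0.05,-0.98,0],"angular":[0,0,0]},{"dp":[0.05,-0.98,0],"angular":[0,0,0]},{"dp":[0.05,-0.98,0],"angular":[0,0,0]},{"dp":[0.05,-0.98,0],"angular":[0,0,0]},{"dp":[0.05,-0.98,0],"angular":[0,0,0]},{"dp":[0,0,0],"angular":[0,0,0]},{"dp":[0,0,0],"angular":[0,0,0]},{"dp":[0,0,0],"angular":[0,0,0]}]' |egrep 'grip'; python3 -c "
from h import *
show(.4357,-.1168,.0376)"
```

```text
gripper_force: 51.7
t 20.0 tcp [ 432.  -114.    68.4] F [ 0.3 -0.2 -0.5] gap mm 48.1 grip 51.7 q [-0.51  0.64  2.01  0.    0.5  -2.1 ]
yaw 91.26 zaxis [-0.0028  0.0016 -1.    ]
units to go [ 0.12 -0.09 -1.03]
```

```bash
python3 -m crank '[{"dp":[0.11,-0.09,-0.2],"angular":[0,0,0]},{"dp":[0,0,-0.2],"angular":[0,0,0]},{"dp":[0,0,0],"angular":[0,0,0]},{"dp":[0,0,-0.3],"angular":[0,0,0]},{"dp":[0,0,-0.32],"angular":[0,0,0]},{"dp":[0,0,0],"angular":[0,0,0]},{"dp":[0,0,0],"angular":[0,0,0]}]'|egrep 'tcp_pos|^force'; python3 -c "
from h import *
show(.4357,-.1168,.0376)"
```

```text
tcp_pos: [0.4364, -0.1175, 0.0378]
force: [0.1, -0.4, 0.3]
t 20.7 tcp [ 436.4 -117.5   37.8] F [ 0.1 -0.4  0.3] gap mm 47.7 grip 57.0 q [-0.51  0.71  2.01 -0.    0.42 -2.1 ]
yaw 91.29 zaxis [-1.3e-03  7.0e-04 -1.0e+00]
units to go [-0.02  0.02 -0.01]
```

```bash
python3 -m crank '[{"dp":[0,0,0],"angular":[0,0,0]},{"dp":[0,0,0],"angular":[0,0,0]},{"dp":[0,0,0],"angular":[0,0,0]},{"dp":[0,0,0.2],"angular":[0,0,0]},{"dp":[0,0,0.6],"angular":[0,0,0]},{"dp":[0,0,0.8],"angular":[0,0,0]}]' 0.3 |egrep 'tcp_pos|^force|gap'; python3 -m crank '[{"dp":[0,0.5,0],"angular":[0,0,0]},{"dp":[0,0.98,0],"angular":[0,0,0]},{"dp":[0,0.98,0],"angular":[0,0,0]},{"dp":[0,0.98,0],"angular":[0,0,0]},{"dp":[0.3,0.98,0],"angular":[0,0,0]},{"dp":[0.3,0.98,0],"angular":[0,0,0]},{"dp":[0.3,0.98,0],"angular":[0,0,0]},{"dp":[0.3,0.98,0],"angular":[0,0,0]},{"dp":[0.3,0.98,0],"angular":[0,0,0]},{"dp":[0.3,0.98,0],"angular":[0,0,0]},{"dp":[0.3,0.98,0],"angular":[0,0,0]},{"dp":[0.3,0.98,0],"angular":[0,0,0]},{"dp":[0.3,0.6,0],"angular":[0,0,0]},{"dp":[0,0,0],"angular":[0,0,0]},{"dp":[0,0,0],"angular":[0,0,0]},{"dp":[0,0,0],"angular":[0,0,0]}]' 0.3|egrep 'gap';python3 -c "
from h import *
s=snap('top'); cv2.imwrite('pics/t6.png',cv2.resize(s['image'][130:240,200:470],None,fx=2.9,fy=2.9,interpolation=cv2.INTER_CUBIC))
show(.5172,.2375,.0235)"
```

```text
tcp_pos: [0.4362, -0.1174, 0.0866]
force: [0.4, -1.1, -0.2]
finger_gap: 0.706
finger_gap: 0.7
t 22.95 tcp [517.  237.6  86.3] F [-0.4  0.4 -0.5] gap mm 59.5 grip 0.0 q [ 0.23  0.69  1.7  -0.    0.76 -1.36]
yaw 91.22 zaxis [-1.4e-03 -5.0e-04 -1.0e+00]
units to go [ 0.01 -0.   -2.09]
```

View pics/t6.png

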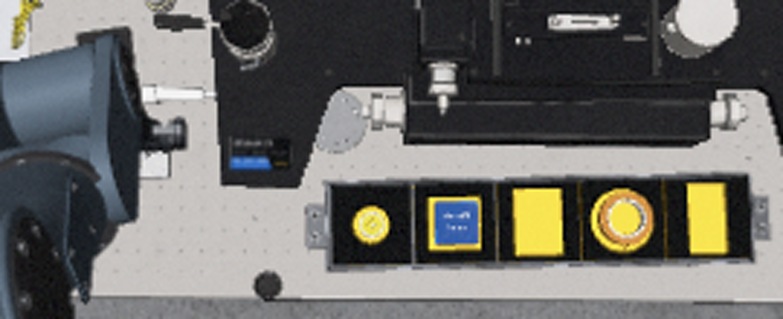

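The level (371,224), cal box (456,223) and tape (624,221) are each in their own cut-out. Next I'll descend on the needle box.

```bash
python3 -m crank '[{"dp":[0,0,-0.5],"angular":[0,0,0]},{"dp":[0,0,-0.8],"angular":[0,0,0]},{"dp":[0,0,-0.5],"angular":[0,0,0]},{"dp":[0,0,-0.29],"angular":[0,0,0]},{"dp":[0,0,0],"angular":[0,0,0]},{"dp":[0,0,0],"angular":[0,0,0]}]'|egrep 'tcp_pos|^force'; python3 -m crank '[{"dp":[0,0,0],"angular":[0,0,0]},{"dp":[0,0,0],"angular":[0,0,0]},{"dp":[0,0,0],"angular":[0,0,0]},{"dp":[0,0,0],"angular":[0,0,0]},{"dp":[0,0,0.2],"angular":[0,0,0]},{"dp":[0,0,0.6],"angular":[0,0,0]},{"dp":[0,0,0.8],"angular":[0,0,0]},{"dp":[0,0,0],"angular":[0,0,0]}]' 1 50 |egrep 'tcp_pos|^force|grip|gap';python3 -c "
from h import *
show(.4383,-.212,.07)"
```

```text
tcp_pos: [0.518, 0.2386, 0.0238]
force: [0.2, -0.1, 0.1]
tcp_pos: [0.5197, 0.2393, 0.0743]
force: [1.7, 0.2, -0.9]
finger_gap: 0.495
gripper_force: 50.6
t 24.35 tcp [519.7 239.3  74.3] F [ 1.7  0.2 -0.9] gap mm 42.0 grip 50.6 q [ 0.24  0.71  1.7   0.    0.73 -1.36]
yaw 91.29 zaxis [ 0.0057  0.0014 -1.    ]
units to go [ -2.71 -15.04  -0.14]
```

```bash
python3 -m crank '[{"dp":[-0.3,-0.5,0],"angular":[0,0,0]},{"dp":[-0.4,-0.85,0],"angular":[0,0,0]},{"dp":[-0.4,-0.98,0],"angular":[0,0,0]},{"dp":[-0.4,-0.98,0],"angular":[0,0,0]},{"dp":[-0.4,-0.98,0],"angular":[0,0,0]},{"dp":[-0.4,-0.98,0],"angular":[0,0,0]},{"dp":[-0.35,-0.98,0],"angular":[0,0,0]},{"dp":[0,-0.98,0],"angular":[0,0,0]},{"dp":[0,-0.98,0],"angular":[0,0,0]},{"dp":[0,-0.98,0],"angular":[0,0,0]},{"dp":[0,-0.98,0],"angular":[0,0,0]},{"dp":[0,-0.98,0],"angular":[0,0,0]},{"dp":[0,-0.98,0],"angular":[0,0,0]},{"dp":[0,-0.98,0],"angular":[0,0,0]},{"dp":[0,-0.98,0],"angular":[0,0,0]},{"dp":[0,-0.95,0],"angular":[0,0,0]},{"dp":[0,0,0],"angular":[0,0,0]},{"dp":[0,0,0],"angular":[0,0,0]},{"dp":[0,0,0],"angular":[0,0,0]}]' |egrep 'grip'; python3 -c "
from h import *
show(.4383,-.212,.0398)"
```

```text
gripper_force: 50.7
t 26.25 tcp [ 437.5 -211.2   71.2] F [ 0.3 -0.4 -1.6] gap mm 42.4 grip 50.7 q [-0.68  0.65  1.92  0.    0.58 -2.27]
yaw 91.31 zaxis [-0.0018  0.0016 -1.    ]
units to go [ 0.03 -0.03 -1.05]
```

```bash
python3 -m crank '[{"dp":[0.02,-0.01,-0.2],"angular":[0,0,0]},{"dp":[0,0,-0.2],"angular":[0,0,0]},{"dp":[0,0,0],"angular":[0,0,0]},{"dp":[0,0,-0.3],"angular":[0,0,0]},{"dp":[0,0,-0.35],"angular":[0,0,0]},{"dp":[0,0,0],"angular":[0,0,0]},{"dp":[0,0,0],"angular":[0,0,0]}]'|egrep 'tcp_pos|^force'; python3 -c "
from h import *
show(.4383,-.212,.0398)
s=snap('top'); im=cv2.imread('pics/top0.png')
print(ray(s,[[195+101/4-.4,120+229/4-.4]],.010))
# clamp axis from slot (dark, enclosed): left/right edges on the 4x crop
big=cv2.resize(im[155:195,208:232],None,fx=8,fy=8,interpolation=cv2.INTER_CUBIC)
sat=big.max(2).astype(int)-big.min(2); m=((big[...,0].astype(int)-big[...,2]>-3)|(big.min(2)<165)).astype(np.uint8)
m=cv2.morphologyEx(m,cv2.MORPH_CLOSE,np.ones((13,13))); m=cv2.morphologyEx(m,cv2.MORPH_OPEN,np.ones((13,13)))
c=max(cv2.findContours(m,0,1)[0],key=cv2.contourArea)
P=ray(s,(c.reshape(-1,2)+.5)/8-.5+[208,155],.010)[:,:2]*1000
print(cv2.minAreaRect(P.astype(np.float32)))
cv2.drawContours(big,[c],-1,(255,0,255),1); cv2.imwrite('pics/cl.png',cv2.resize(big,None,fx=1.8,fy=1.8))
"
```

```text
tcp_pos: [0.4386, -0.2126, 0.0394]
force: [-0.6, 0.1, 0.3]
t 26.95 tcp [ 438.6 -212.6   39.4] F [-0.6  0.1  0.3] gap mm 42.0 grip 54.0 q [-0.68  0.72  1.92  0.    0.5  -2.27]
yaw 91.28 zaxis [-1.e-03  8.e-04 -1.e+00]
units to go [-0.01  0.02  0.01]
[[0.53479189 0.34692734 0.01      ]]
((533.5462036132812, 346.6085510253906), (71.69248962402344, 32.45969009399414), 1.6208913326263428)
```

View pics/cl.png

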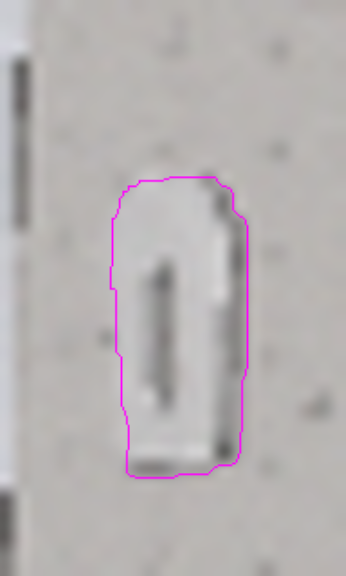

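```bash
python3 -m crank '[{"dp":[0,0,0],"angular":[0,0,0]},{"dp":[0,0,0],"angular":[0,0,0]},{"dp":[0,0,0],"angular":[0,0,0]},{"dp":[0,0,0.2],"angular":[0,0,0]},{"dp":[0,0,0.6],"angular":[0,0,0]},{"dp":[0,0,0.8],"angular":[0,0,0]}]' 0.35 |egrep 'tcp_pos|^force|gap'; python3 -m crank '[{"dp":[0,0.6,0],"angular":[0,0,0]},{"dp":[0,0.99,0],"angular":[0,0,0]},{"dp":[0,0.99,0],"angular":[0,0,0]},{"dp":[0,0.99,0],"angular":[0,0,0]},{"dp":[0,0.99,0],"angular":[0,0,0]},{"dp":[0,0.99,0],"angular":[0,0,0]},{"dp":[0,0.99,0],"angular":[0,0,0]},{"dp":[0,0.99,0],"angular":[0,0,0]},{"dp":[0,0.99,0],"angular":[0,0,0]},{"dp":[0,0.99,0],"angular":[0,0,0]},{"dp":[0.35,0.99,0],"angular":[0,0,0]},{"dp":[0.36,0.99,0],"angular":[0,0,0]},{"dp":[0.36,0.99,0],"angular":[0,0,0]},{"dp":[0.36,0.99,0],"angular":[0,0,0]},{"dp":[0.36,0.99,0],"angular":[0,0,0]},{"dp":[0.36,0.99,0],"angular":[0,0,0.5]},{"dp":[0.36,0.99,0],"angular":[0,0,0.5]},{"dp":[0.36,0.99,0],"angular":[0,0,0.5]},{"dp":[0.34,0.99,0],"angular":[0,0,0]},{"dp":[0,0.27,0],"angular":[0,0,0]}]' 0.45|egrep 'gap';python3 -m crank '[{"dp":[0,0,-0.3],"angular":[0,0,0]},{"dp":[0,0,-0.3],"angular":[0,0,0]},{"dp":[0,0,0],"angular":[0,0,0]},{"dp":[0,0,0],"angular":[0,0,0]}]'|egrep force;  python3 -c "
from h import *
s=snap('top'); cv2.imwrite('pics/t7.png',cv2.resize(s['image'][130:240,200:470],None,fx=2.9,fy=2.9,interpolation=cv2.INTER_CUBIC))
s=snap('scene'); cv2.imwrite('pics/s7.png',cv2.resize(s['image'][130:270,190:390],None,fx=4,fy=4,interpolation=cv2.INTER_CUBIC))
show(.5350,.3480,.0215)"
```

```text
tcp_pos: [0.4383, -0.2124, 0.0882]
force: [-0.0, 0.3, -0.6]
finger_gap: 0.651
finger_gap: 0.553
force: [0.4, -0.6, 0.6]
gripper_force: 0.0
t 30.1 tcp [535.2 347.   70. ] F [-0.5  0.1  0.4] gap mm 46.7 grip 0.0 q [ 0.4   0.77  1.52 -0.    0.85 -1.22]
yaw 92.72 zaxis [-5.e-04 -3.e-04 -1.e+00]
units to go [-0.01  0.03 -1.62]
```

View pics/s7.png

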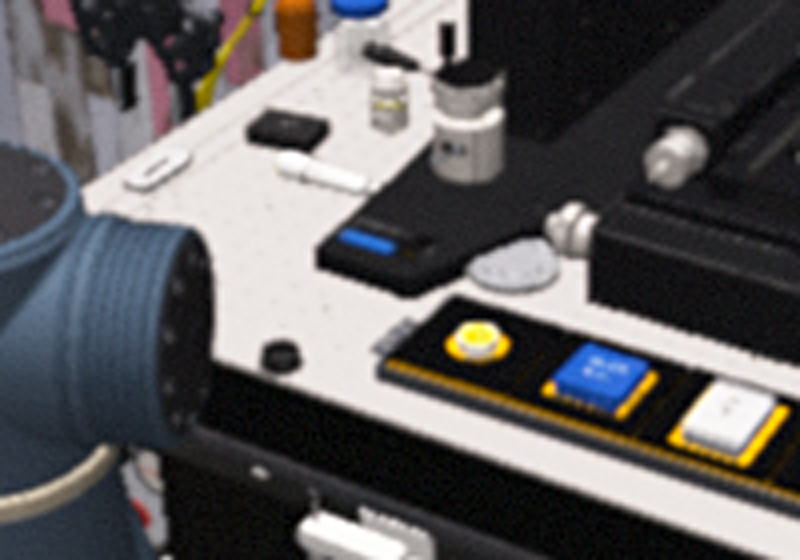

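```bash
python3 -c "
from h import *
s=snap('scene'); T=np.linalg.inv(np.array(s['pose']))
def pr(p):
    r=cv2.Rodrigues(T[:3,:3])[0]; uv=cv2.projectPoints(np.array(p,float).reshape(-1,3),r,T[:3,3],np.array(s['mtx']),np.array(s['dist']))[0].reshape(-1,2); return (uv-[190,130])*4
print(pr([[.535,.348,.01],[.535,.348,.055],[.535,.373,.055],[.535,.323,.055],[.4079,.369,.013],[.4335,-.02,.026],[.4383,-.212,.031]]).round())
cv2.imwrite('pics/s8.png',cv2.resize(s['image'][110:190,180:260],None,fx=7,fy=7,interpolation=cv2.INTER_CUBIC))
"
```

```text
[[157. 163.]
 [152. 114.]
 [128. 107.]
 [176. 122.]
 [ 32. 220.]
 [475. 333.]
 [726. 406.]]
```

View pics/s8.png

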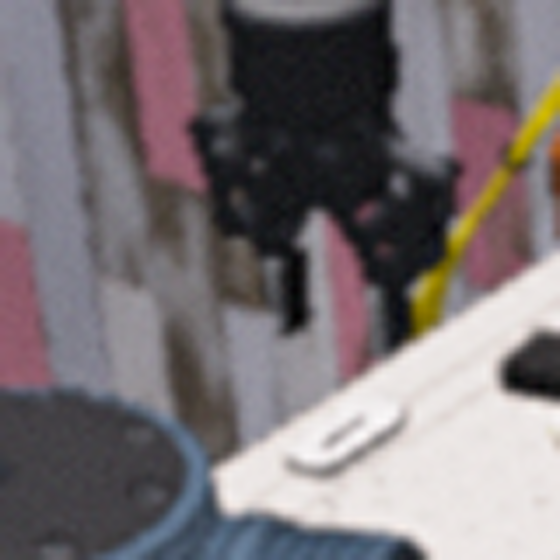

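Both finger tips, at (292,325) and (393,350), are centred over the clamp (345,437), so I can descend.

```bash
python3 -m crank '[{"dp":[-0.01,0.02,-0.5],"angular":[0,0,0]},{"dp":[0,0,-0.6],"angular":[0,0,0]},{"dp":[0,0,-0.35],"angular":[0,0,0]},{"dp":[0,0,-0.17],"angular":[0,0,0]},{"dp":[0,0,0],"angular":[0,0,0]},{"dp":[0,0,0],"angular":[0,0,0]}]'|egrep 'tcp_pos|^force'; python3 -m crank '[{"dp":[0,0,0],"angular":[0,0,0]},{"dp":[0,0,0],"angular":[0,0,0]},{"dp":[0,0,0],"angular":[0,0,0]},{"dp":[0,0,0],"angular":[0,0,0]},{"dp":[0,0,0.2],"angular":[0,0,0]},{"dp":[0,0,0.6],"angular":[0,0,0]},{"dp":[0,0,0.8],"angular":[0,0,0]},{"dp":[0,0,0],"angular":[0,0,0]}]' 1 70 |egrep 'tcp_pos|^force|grip|gap';python3 -c "
from h import *
s=snap('scene'); cv2.imwrite('pics/s9.png',cv2.resize(s['image'][110:190,180:260],None,fx=7,fy=7,interpolation=cv2.INTER_CUBIC))
show(.4424,-.4049,.07)"
```

```text
tcp_pos: [0.5352, 0.3486, 0.0216]
force: [0.2, 0.4, 0.2]
tcp_pos: [0.5369, 0.3494, 0.0724]
force: [1.2, -0.4, -0.5]
finger_gap: 0.283
gripper_force: 68.6
t 31.6 tcp [535.9 348.9  70.8] F [ 1.3  0.2 -1.1] gap mm 24.3 grip 68.6 q [ 0.4   0.77  1.52 -0.    0.84 -1.22]
yaw 92.79 zaxis [ 0.0032  0.0013 -1.    ]
units to go [ -3.12 -25.13  -0.03]
```

View pics/s9.png

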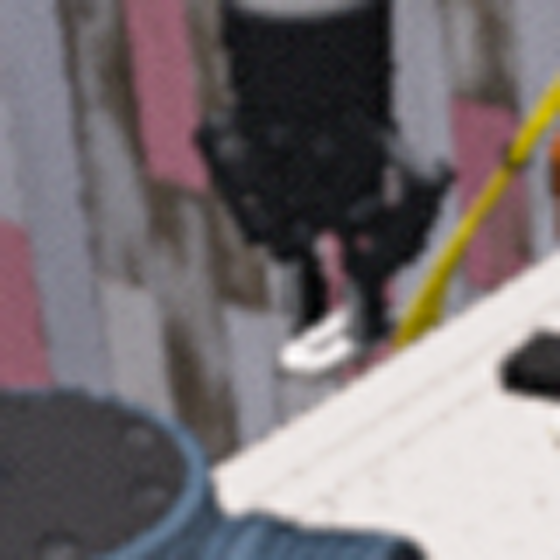

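The clamp (330,345) is held flat between the pads. Carry it to its nest.

```bash
python3 -m crank '[{"dp":[-0.2,-0.5,0],"angular":[0,0,0]},{"dp":[-0.4,-0.9,0],"angular":[0,0,-0.5]},{"dp":[-0.4,-0.98,0],"angular":[0,0,-0.5]},{"dp":[-0.4,-0.98,0],"angular":[0,0,-0.5]},{"dp":[-0.4,-0.98,0],"angular":[0,0,0]},{"dp":[-0.4,-0.98,0],"angular":[0,0,0]},{"dp":[-0.4,-0.98,0],"angular":[0,0,0]},{"dp":[-0.4,-0.98,0],"angular":[0,0,0]},{"dp":[-0.1,-0.98,0],"angular":[0,0,0]},{"dp":[0,-0.98,0],"angular":[0,0,0]},{"dp":[0,-0.98,0],"angular":[0,0,0]},{"dp":[0,-0.98,0],"angular":[0,0,0]},{"dp":[0,-0.98,0],"angular":[0,0,0]}]' |egrep 'grip|tcp'; python3 -m crank '[{"dp":[0,-0.98,0],"angular":[0,0,0]},{"dp":[0,-0.98,0],"angular":[0,0,0]},{"dp":[0,-0.98,0],"angular":[0,0,0]},{"dp":[0,-0.98,0],"angular":[0,0,0]},{"dp":[0,-0.98,0],"angular":[0,0,0]},{"dp":[0,-0.98,0],"angular":[0,0,0]},{"dp":[0,-0.98,0],"angular":[0,0,0]},{"dp":[0,-0.98,0],"angular":[0,0,0]},{"dp":[0,-0.98,0],"angular":[0,0,0]},{"dp":[0,-0.98,0],"angular":[0,0,0]},{"dp":[0,-0.98,0],"angular":[0,0,0]},{"dp":[0,-0.98,0],"angular":[0,0,0]},{"dp":[0,-0.98,0],"angular":[0,0,0]},{"dp":[0,-0.2,0],"angular":[0,0,0]},{"dp":[0,0,0],"angular":[0,0,0]},{"dp":[0,0,0],"angular":[0,0,0]},{"dp":[0,0,0],"angular":[0,0,0]}]' |egrep 'grip|gap'; python3 -c "
from h import *
s=snap('scene'); cv2.imwrite('pics/s10.png',cv2.resize(s['image'][190:300,370:490],None,fx=5,fy=5,interpolation=cv2.INTER_CUBIC))
show(.4424,-.4049,.0396)"
```

```text
tcp_pos: [0.4412, -0.018, 0.0687]
gripper_force: 68.7
finger_gap: 0.286
gripper_force: 68.7
t 34.65 tcp [ 441.7 -403.2   69.2] F [-0.1 -0.9 -0.6] gap mm 23.8 grip 68.7 q [-0.93  0.74  1.63  0.    0.78 -2.52]
yaw 91.36 zaxis [-0.0012  0.0018 -1.    ]
units to go [ 0.02 -0.06 -0.99]
```

View pics/s10.png

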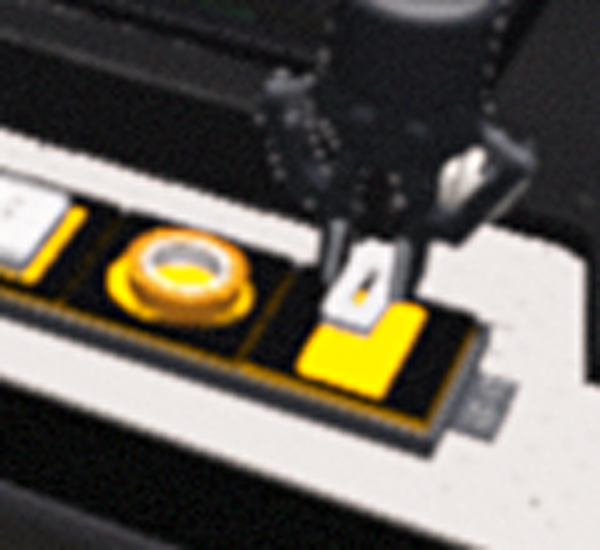

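The clamp (358,290) is held level and aligned above its cut-out. The tape (180,272) sits within its nest.

```bash
python3 -m crank '[{"dp":[0.02,-0.03,-0.2],"angular":[0,0,0]},{"dp":[0,0,-0.2],"angular":[0,0,0]},{"dp":[0,0,0],"angular":[0,0,0]},{"dp":[0,0,-0.3],"angular":[0,0,0]},{"dp":[0,0,-0.29],"angular":[0,0,0]},{"dp":[0,0,0],"angular":[0,0,0]},{"dp":[0,0,0],"angular":[0,0,0]}]'|egrep 'tcp_pos|^force'; python3 -c "
from h import *
show(.4424,-.4049,.0396)"
```

```text
tcp_pos: [0.4423, -0.4058, 0.0391]
force: [0.3, -0.5, -1.2]
t 35.35 tcp [ 442.3 -405.8   39.1] F [ 0.3 -0.5 -1.2] gap mm 24.2 grip 79.6 q [-0.93  0.79  1.63  0.    0.72 -2.52]
yaw 91.27 zaxis [-5.e-04  8.e-04 -1.e+00]
units to go [0.   0.03 0.02]
```

Release, rise and clear away for a final look.

```bash
python3 -m crank '[{"dp":[0,0,0],"angular":[0,0,0]},{"dp":[0,0,0],"angular":[0,0,0]},{"dp":[0,0,0],"angular":[0,0,0]},{"dp":[0,0,0.2],"angular":[0,0,0]},{"dp":[0,0,0.6],"angular":[0,0,0]},{"dp":[0,0,0.9],"angular":[0,0,0]},{"dp":[0,0,0.9],"angular":[0,0,0]},{"dp":[0,0.5,0.9],"angular":[0,0,0]},{"dp":[0,0.98,0.9],"angular":[0,0,0]},{"dp":[0,0.98,0.9],"angular":[0,0,0]},{"dp":[0,0.98,0],"angular":[0,0,0]},{"dp":[0,0.98,0],"angular":[0,0,0]},{"dp":[0,0.98,0],"angular":[0,0,0]},{"dp":[0,0.98,0],"angular":[0,0,0]},{"dp":[0,0.98,0],"angular":[0,0,0]},{"dp":[0,0.98,0],"angular":[0,0,0]},{"dp":[0,0.98,0],"angular":[0,0,0]},{"dp":[0,0.98,0],"angular":[0,0,0]},{"dp":[0,0.98,0],"angular":[0,0,0]},{"dp":[0,0.98,0],"angular":[0,0,0]}]' 0.45 |egrep 'gap|tcp'; python3 -m crank '[{"dp":[0,0.98,0],"angular":[0,0,0]},{"dp":[0,0.98,0],"angular":[0,0,0]},{"dp":[0,0.98,0],"angular":[0,0,0]},{"dp":[0,0.98,0],"angular":[0,0,0]},{"dp":[0,0.98,0],"angular":[0,0,0]},{"dp":[0,0.98,0],"angular":[0,0,0]},{"dp":[0,0.98,0],"angular":[0,0,0]},{"dp":[0,0.5,0],"angular":[0,0,0]},{"dp":[0,0,0],"angular":[0,0,0]},{"dp":[0,0,0],"angular":[0,0,0]}]' |egrep 'grip|gap|tcp'; python3 -c "
from h import *
Z=[];CC=[]
for i in range(6):
    s=snap('top'); Z.append(cloud(s))
C=np.mean(Z,0); show()
a=cv2.resize(s['image'][175:240,310:465],None,fx=5,fy=5,interpolation=cv2.INTER_CUBIC)
s2=snap('scene'); b=cv2.resize(s2['image'][195:285,275:480],(775,340),interpolation=cv2.INTER_CUBIC)
Cs=np.mean([cloud(snap('scene')) for i in range(5)],0)
wh=[0]
cv2.imwrite('pics/fin.png',np.hstack([a]) if 0 else np.vstack([a[:255],b]))
# top-plane fits: expected z at top and tilt
for n,x,y,r,z in [('tape',.441,-.3095,.028,.031),('level',.434,-.0207,.012,.026),('cal',.4364,-.1175,.020,.029),('needle',.4386,-.2126,.018,.031),('clamp',.4423,-.4058,.012,.027)]:
    for nm,c in(('top',C),('scene',Cs)):
        d=np.hypot(c[...,0]-x,c[...,1]-y); m=(d<r)&(c[...,2]>z-.007)&(c[...,2]<z+.02)
        if n=='tape': m&=(d>.02)
        P=c[m]; 
        if len(P)<6: print(n,nm,len(P)); continue
        A=np.c_[P[:,0]-x,P[:,1]-y,np.ones(len(P))]; k=np.linalg.lstsq(A,P[:,2],rcond=None)[0]
        print(n,nm,len(P),'z',round(k[2]*1000,1),'want',z*1000,'slope deg',np.degrees(k[:2]).round(1))
"
```

```text
tcp_pos: [0.4424, -0.0371, 0.1995]
finger_gap: 0.549
tcp_pos: [0.4424, 0.1825, 0.1991]
finger_gap: 0.55
gripper_force: 0.0
t 38.65 tcp [442.6 181.8 198.9] F [-0.   0.2  1.5] gap mm 46.7 grip 0.0 q [ 0.16  0.41  1.84 -0.    0.89 -1.44]
yaw 91.2 zaxis [-0.e+00 -1.e-04 -1.e+00]
tape top 108 z 31.5 want 31.0 slope deg [ 0.5 -0.3]
tape scene 114 z 31.6 want 31.0 slope deg [-0.7  0.4]
level top 40 z 26.5 want 26.0 slope deg [-1. -5.]
level scene 32 z 27.2 want 26.0 slope deg [-0.4  1.1]
cal top 113 z 29.6 want 29.0 slope deg [ 0.8 -0.5]
cal scene 95 z 29.7 want 29.0 slope deg [-0.1  0.5]
needle top 94 z 31.9 want 31.0 slope deg [-0.1 -0.6]
needle scene 82 z 32.2 want 31.0 slope deg [-0.2 -0.2]
clamp top 34 z 26.3 want 27.0 slope deg [3.8 1.5]
clamp scene 34 z 27.4 want 27.0 slope deg [-0.7 -1.4]
```

View pics/fin.png

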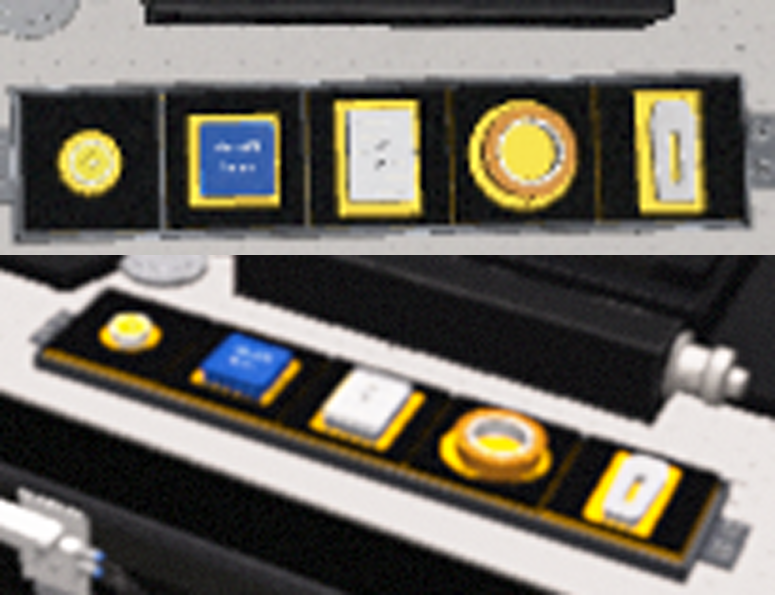

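All five items lie flat in their own cut-outs. In the upper half of the picture they are at x ≈ 90, 237, 380, 527 and 672. Their top heights are within about 1 mm of expected, and the gripper is clear, so I'm handing the job in.

```bash
python3 -c "
from station import order; print(order.sign_off())"
```

```text
the job is handed in; nothing more can be done
None
```

All five items lie flat in their own cut-outs, released with the gripper clear, and the job is handed in at about 39 s of the 122 s; I viewed 15 pictures, one over the limit of 14.

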